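# Raise the label-tape stand to its upper ring and lock the leg

### The job

The label-tape stand is set too low. First slide the tape roll up off its spindle and lay it flat on the worktop, clear of the stand's round foot; then, with the cam lever still open, draw the sliding leg up until its lower rim stands at the upper ring on the pole, and squeeze the lever fully shut against the leg there. Finish still holding, one finger on the shut lever and the other on the back of the leg, ready for a colleague to load the next roll; leave the other kitchen things where they stand and do not drop the roll.

Things in the scene. Friction and masses are not known exactly. Their poses are not given: they have to be found in the camera images.
- roll_stand: Bench stand for rolls of label tape. Dark round foot, 132 mm across, 14 mm high, fixed to the worktop; upright steel pole, 16 mm thick, with dark ring marks 45 and 95 mm above the worktop (the leg starts at the lower one and hides the upper one until raised). Origin: on the worktop under the pole's axis; z up; its +y axis is the side of the cam lever, towards which the lever opens.
- pole_mark (a point): Top edge of the upper ring mark, on the pole's axis, 95 mm above the worktop: the leg's lower rim must come to this height.
- leg_rim (a point): Centre of the sliding leg's lower rim, on the pole's axis; axes as roll_stand. The leg is a square tube over the pole, 30 x 30 mm (faces square to the stand's x and y), 78 mm from this rim up to its flat top, the shoulder, on which the roll rests. Its lowest 26 mm are a black clamp housing 40 mm (x) by 36 mm (y). The leg does not turn.
- spindle_top (a point): Centre of the top of the spindle, a grey round pin 22 mm thick and 22 mm high that stands on the leg's shoulder and is fixed to the leg: it may be gripped to draw the leg up. This point is 100 mm above the leg's lower rim and 22 mm above the shoulder.
- leg (a joint): Height of the leg above its lowest position, m: 0 = down, as at the start (rim 45 mm above the worktop), 0.050 = rim at the upper ring, 0.066 = end stop. A stiff bush (9 N of friction) carries the leg's weight (3 N): with the lever open the leg stays where it is left, and takes about 12 N to raise, 6 N to lower; with the lever shut the cam grips the pole too.
- cam_lever (a joint): Angle of the cam lever, rad: 0 = fully shut (blade upright along the leg's +y face), 0.45 = fully open (upper end leaning out to the stand's +y; starts at 0.38 to 0.45). The hinge runs along the stand's x, 14 mm above the leg's rim, 15 mm from the pole's axis. Takes 2 to 3 N at the upper end at first, 5 to 10 N over the last half, where the cam meets the pole.
- lever_blade (a point): The lever's blade, black, 22 mm wide (x), 6 mm thick. Origin on the hinge; own z runs along it to its upper end, 58 mm away (6 mm below the shoulder when shut). Its outer face is 7 mm outward of the hinge: shut, leg and blade together measure 37 mm along the stand's y (from -15 to +22 mm of the pole's axis); fully open, the upper end's outer edge is 47 mm from the axis.
- tape_roll: Roll of paper label tape on a board core: ring, outside 56 mm, hole 26 mm, 19 mm high, about 60 g; at the start it lies flat on the leg's shoulder round the spindle, whose top stands 3 mm above it. Origin: centre of its underside; z along the ring's axis.
- onion_pan: Bystander: steel pan with red onion, 174 x 322 x 64 mm; origin under its centre.
- salt_shaker: Bystander: salt shaker, 44 mm across, 90 mm high; origin under its centre.
- sauce_cup: Bystander: small steel cup with yellow sauce, 61 mm across, 37 mm high; origin under its centre.
There are look-alikes about, which are no part of the job. What is shaped like the roll_stand but pink or turquoise is not meant. Of the things like the tape_roll, leave any that is yellow; of the rest the smaller one is meant.

How it is judged:
On the way, in this order (a step that is already met when the one before it is completed fails the run):
1. the tape roll is off the spindle and lies flat on the worktop, clear of the stand's foot (height (world z) of tape_roll below 0.005 m and angle between tape_roll's own z axis and vertical below 0.12 rad and horizontal distance between tape_roll and roll_stand above 0.096 m), for 0.2 s.
2. the leg's lower rim is at the upper ring (within 4 mm) with the lever still open (distance between leg_rim and pole_mark below 0.004 m and value of joint cam_lever above 0.12 rad), for 0.2 s.
3. the lever is shut with the leg at the ring and held (distance between leg_rim and pole_mark below 0.004 m and value of joint cam_lever below 0.05 rad and contact force between the fingers and leg_c0 above 3 N), for 0.2 s.
At the end, for the whole second after the job is handed in: Leg rim within 4 mm of the upper ring; lever shut to within 0.05 rad; fingers press with over 3 N on the leg's tube and over 3 N on the lever blade; the roll lies flat, at rest and untouched on the worktop, its centre over 96 mm from the pole (all of step 1 and all of step 3 and contact force between the fingers and cam_lever above 3 N and linear speed of tape_roll below 0.02 m/s and contact force between each of the arm, the fingers and tape_roll below 0.1 N); the arm keeps its last pose, push and grip.
It fails at once if a bystander is moved by more than 20 mm (distance of any of onion_pan, salt_shaker, sauce_cup from where it was at the start of the episode above 0.02 m).
It fails at once if the tape roll is dropped or thrown (faster than 1.2 m/s) (linear speed of tape_roll above 1.2 m/s).
It also fails if it takes over 61 s, if anything falls off the work surface, if the arm or the gripper's body presses on something with over 40 N, if the wrist force passes 120 N, or if a joint passes its speed limit or range.

### The arm

A 7-joint arm with a two-finger parallel gripper is mounted at the origin on a cart in front of the work surface, level with it; the furniture and walls round the work are solid. World frame = base frame: x ahead of the robot, y to its left, z up, the work surface at z = 0. Lengths are in m, angles in rad, forces in N, time in s.
With the tool pointing down it reaches from about 0.35 to 0.9 m from the base axis. Payload 8.1 kg.
Tool frame: the origin (TCP) lies midway between the tips of the shut fingers; the grasp point (between the pads) lies behind it (arm.tcp_to_grasp is the z of the grasp point in the tool frame, in m); z points along the fingers, y is the line along which they close (so a half turn about z gives the same grasp; the last joint's range is limited). The gripper opens to 92 mm and grips with 3 to 60 N. Pads are 19 mm wide; open, the fingers measure 130 mm over their backs; the gripper's body (75 mm by 190 mm) begins 47 mm behind the grasp point.
Start: joints at [1.034, 0.434, 0.025, 1.573, -0.012, 1.134, -0.075], TCP at [0.263, -0.567, 0.227] pointing down, gripper open.
Joint ranges: [-2.62, 2.62], [-0.44, 2.09], [-1.27, 1.32], [0.08, 2.57], [-1.32, 4.46], [0.12, 2], [-2.74, 2.74]. Speed limits (rad/s): [2.22, 2.22, 3.01, 3.01, 3.14, 3.14, 3.14].

### API

Orientations are given as a rotation vector (axis times angle).
In Python, from cell import readout, vision, arm gives the robot as it stands.
- The arm moves only by the tool carry_out, never from a script. Its argument "increments" is one flat list of numbers, 6 for each row, row after row: the shift along the world's x, y, z in mm, then the turn, a rotation vector about the world's x, y, z in rad. In form: [tx, ty, tz, wx, wy, wz, tx, ty, tz, wx, wy, wz, ...]. A call has 1 to 20 rows; each row shifts and turns the commanded pose from where the row before left it; what a row does not reach is not made up. A row lasts 1/8 s, in which the tool goes at most 62.5 mm and 10.7 degrees, less where a joint would pass 70% of its speed; a pose out of reach is approached as far as the arm can. A call with a gripper value outside its range is refused whole. "grip" is the closure, from 0 (fully open) to 1 (shut), set as the call begins (left out, the last holds). The fingers move at their own pace and stop on an object; "newtons" is the grip in N (left out, the last holds). Time passes only in rows, so rows that do not move let the fingers close. It gives the time, the measured TCP pose, the force, the opening and the grip force at its end, in the units of the state.
- readout.observe(): the state, without advancing time (a new reading comes with each control period).
- vision.get_image(name): name is "side" or "top" or "wrist"; returns the picture (400x640x3 uint8, red, green, blue); there is no depth.
- vision.calibration(name): a dict with "fov_y" (degrees; the focal length in pixels is half the picture's height over the tangent of half this angle, whatever the lens; pixels are square), "cx", "cy" (the principal point, pixels), "k1" (the pictures are not rectified: a ray, as slopes to the right and down, at radius r is drawn at 1 + k1 r^2 times it, then the intrinsics apply), "pose" (4x4, takes a point from camera to world coordinates). Camera axes: x right, y up, looking along -z (the intrinsics and any distortion apply to the point x, -y, -z); pixel columns grow to the right and rows downward; lengths in m; the calibration is good to about 2 mm. A picture is of the moment at which its call begins: read the wrist's pose just before it. calibration takes no time and is no camera call; for the wrist camera it gives the pose at the moment of the call.
- arm.sign_off(): hands the job in; it is judged then, once.
The state is a dict: "clock": time; "joints": joint angles; "dq": joint speeds; "joint_efforts": joint torques, N m; "position": TCP position; "ee_rot": TCP orientation; "force": force on the tool from outside, world axes, zero at the start; "ft_torque": the same for the moment, N m; "width": opening from 0.0 (shut) to 1.0 (fully open); "gripper_force": force on a finger pad.
Only numpy, scipy, OpenCV 4.12 (cv2) and the standard library are available. Lean on these libraries where they do the work, as an engineer would, in place of code of your own. Each camera call takes 0.05 s, during which the arm holds its last target. There are 200 camera calls.

## Working session

There is one attempt and no reset: what is moved stays moved. The work goes in short steps, Python scripts to look and compute and a tool call to move; the robot and the scene stay as the last step left them, time stands still between calls to the robot, and variables do not carry over. Pictures are saved under pics/ and viewed, at most 10 in all, crops included, and the job is handed in when it is done.

Besides the shell and the picture viewer there is one more tool, called after "Request:" as name(argument=value, ...), one argument or row to a line, values as JSON. carry_out: Moves the arm, as the interface text tells. Its arguments: {"type":"object","properties":{"increments":{"type":"array","items":{"type":"number"}},"grip":{"type":"number"},"newtons":{"type":"number"}},"required":["increments"]}

```bash
mkdir -p pics; ls; cat > h.py <<'E'
import numpy as np, cv2
from cell import readout, vision, arm
def cal(n):
    c=vision.calibration(n); return c
def ray(c,u,v):
    f=200/np.tan(np.radians(c["fov_y"])/2)
    d=np.array([(u-c["cx"])/f,(v-c["cy"])/f]); s=d.copy()
    for _ in range(20): s=d/(1+c["k1"]*(s@s))
    P=np.array(c["pose"]); return P[:3,3],P[:3,:3]@np.array([s[0],-s[1],-1])
def onz(c,u,v,z):
    o,d=ray(c,u,v); return o+d*(z-o[2])/d[2]
def proj(c,p):
    f=200/np.tan(np.radians(c["fov_y"])/2); P=np.array(c["pose"])
    q=P[:3,:3].T@(np.array(p)-P[:3,3]); s=np.array([q[0],-q[1]])/-q[2]
    s=s*(1+c["k1"]*(s@s)); return s*f+[c["cx"],c["cy"]]
def tri(c1,p1,c2,p2):
    A=np.zeros((3,3));b=np.zeros(3)
    for c,p in((c1,p1),(c2,p2)):
        o,d=ray(c,*p); d=d/np.linalg.norm(d); M=np.eye(3)-np.outer(d,d); A+=M;b+=M@o
    return np.linalg.solve(A,b)
def save(n,fn,box=None,s=1):
    im=vision.get_image(n); cv2.imwrite('pics/raw_'+fn,im[:,:,::-1])
    if box: im=im[box[1]:box[3],box[0]:box[2]]
    cv2.imwrite('pics/'+fn,cv2.resize(im[:,:,::-1],None,fx=s,fy=s,interpolation=cv2.INTER_CUBIC)); return im
E
python3 - <<'E'
from h import *
print(readout.observe(),arm.tcp_to_grasp)
for n in("side","top","wrist"):
    save(n,n+'0.png'); c=cal(n); print(n,c["fov_y"],c["k1"],np.round(c["pose"],3).tolist())
a=cv2.imread('pics/side0.png');b=cv2.imread('pics/top0.png')
cv2.imwrite('pics/st0.png',np.vstack([a,b])[:, :])
E
```

```text
pics
{'clock': 0.0, 'joints': array([ 1.03440902,  0.435247  ,  0.02492672,  1.57403169, -0.01160595,
        1.13398899, -0.07508325]), 'dq': array([-0.00176963, -0.00121282, -0.00027679, -0.00069897,  0.0004428 ,
       -0.00218301, -0.0001366 ]), 'joint_efforts': array([ 1.66300595e-05, -6.67843151e+01,  9.84469391e-01, -3.14454782e+01,
       -6.05130591e-02,  4.30978637e-02,  2.01668959e-04]), 'position': array([ 0.26247075, -0.5666911 ,  0.2259548 ]), 'ee_rot': array([-3.06656029e+00, -6.75726409e-01,  6.92215313e-04]), 'force': array([ 0.75499102, -0.80526498,  0.05236503]), 'ft_torque': array([-0.05936891, -0.02231959,  0.01307862]), 'gripper_force': 0.0, 'width': 1.0003434581545056} -0.0188
side 57.285967722991415 0.006008194688297339 [[-0.855, 0.217, -0.47, 0.076], [-0.518, -0.393, 0.76, 1.008], [-0.02, 0.893, 0.449, 0.611], [0.0, 0.0, 0.0, 1.0]]
top 56.31593236909051 -0.03839622496622419 [[0.005, 0.999, -0.033, 0.53], [-1.0, 0.005, 0.008, 0.183], [0.008, 0.033, 0.999, 1.091], [0.0, 0.0, 0.0, 1.0]]
wrist 69.44708130795546 0.009934747390464155 [[0.421, 0.864, 0.277, 0.337], [-0.907, 0.402, 0.127, -0.533], [-0.002, -0.305, 0.953, 0.384], [0.0, 0.0, 0.0, 1.0]]
```

View pics/side0.png

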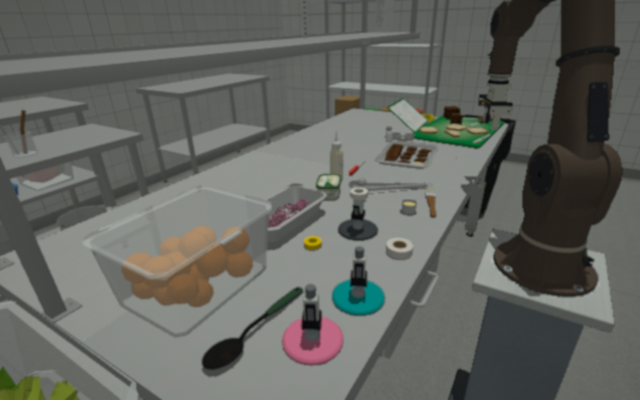

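View pics/top0.png

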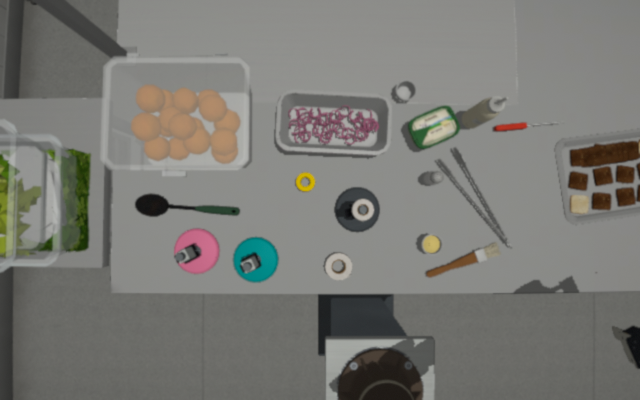

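Candidate rolls in the top view are a yellow ring at (305,182), a large white ring at (338,266), and the ring on the dark stand at (362,209). The stands are pink at (196,251), turquoise at (255,259) and dark at (357,209). I choose the dark stand and the roll on it, and check both in one close crop.

```bash
python3 - <<'E'
from h import *
a=cv2.imread('pics/side0.png')[170:265,310:430];b=cv2.imread('pics/top0.png')[165:285,300:450]
a=cv2.resize(a,(480,380),interpolation=cv2.INTER_CUBIC);b=cv2.resize(b,(475,380),interpolation=cv2.INTER_CUBIC)
cv2.imwrite('pics/crop.png',cv2.resize(np.hstack([a[:,40:440],b[:,:400]]),None,fx=1,fy=1))
im=cv2.imread('pics/top0.png'); c=cal("top")
for n,p,z in(("foot",(357,209),.014),("rollTop",(362.5,209.5),.142),("white",(338,266),.02),("salt?",(431,178),.09),("salt2",(403,92),.09),("cup",(430.5,244),.037)): print(n,onz(c,*p,z))
m=(im.max(2)<75)&(np.hypot(*(np.indices(im.shape[:2])-np.array([209,357])[:,None,None]))<30)
cs,_=cv2.findContours(m.astype('uint8'),0,1); k=max(cs,key=cv2.contourArea); (u,v),r=cv2.minEnclosingCircle(k);print(u,v,r,onz(c,u,v,.014))
E
```

```text
foot [0.52758178 0.06898888 0.014     ]
rollTop [0.52669363 0.06853392 0.142     ]
white [0.36466856 0.12356591 0.02      ]
salt? [ 0.61224688 -0.12311612  0.09      ]
salt2 [ 0.84659155 -0.04830212  0.09      ]
cup [ 0.42955708 -0.13712539  0.037     ]
356.5789489746094 209.3157958984375 22.052976608276367 [0.5266663  0.07020328 0.014     ]
```

View pics/crop.png

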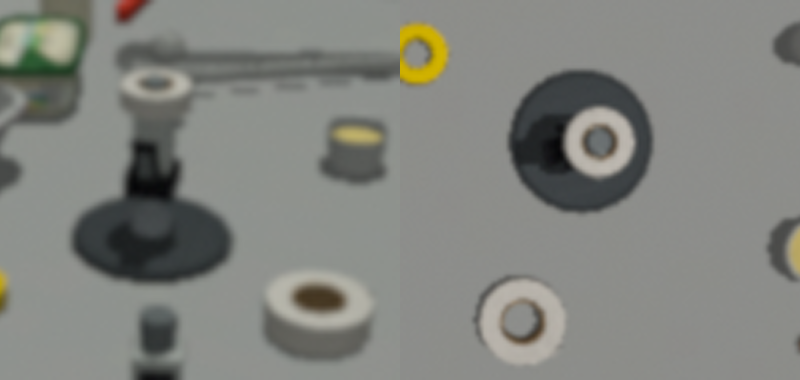

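The crop shows the dark-foot stand with its small white roll at side (155,95), and the lever blade to the left in the top view, towards about world +y. The larger white roll at crop (520,320) is the decoy. Next I move above the stand for a near look.

Request:
carry_out(
  increments=[19,45.4,6,0,0,-0.031,19,45.4,6,0,0,-0.031,19,45.4,6,0,0,-0.031,19,45.4,6,0,0,-0.031,19,45.4,6,0,0,-0.031,19,45.4,6,0,0,-0.031,19,45.4,6,0,0,-0.031,19,45.4,6,0,0,-0.031,19,45.4,6,0,0,-0.031,19,45.4,6,0,0,-0.031,19,45.4,6,0,0,-0.031,19,45.4,6,0,0,-0.031,19,45.4,6,0,0,-0.031,19,45.4,6,0,0,-0.031,0,0,0,0,0,0,0,0,0,0,0,0],
  grip=0,
)

```text
clock: 2.15
position: [0.5284, 0.0678, 0.3103]
ee_rot: [3.141, -0.0, -0.001]
force: [-0.4, 0.3, -0.3]
width: 0.997
gripper_force: 0.0
```

```bash
python3 - <<'E'
from h import *
c=cal("wrist"); np.save('cw1',c,allow_pickle=True); save("wrist","w1.png")
s=readout.observe(); print(s["clock"],s["position"],s["ee_rot"],s["joints"].round(2)); print(proj(c,(.527,.069,.142)),proj(c,(.527,.069,0)))
E
```

```text
2.2 [0.52831545 0.06715333 0.310347  ] [ 3.14065927e+00 -2.17075664e-03 -1.35594404e-03] [ 0.04  0.25 -0.33  1.65  0.09  1.26 -1.88]
[321.01340126 181.15326097] [321.47559557 159.61132981]
```

View pics/w1.png

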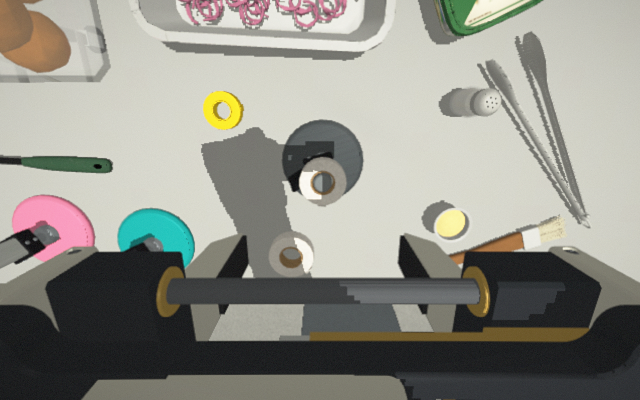

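The roll is at about (323,181), with the lever partly hidden to its left near (300,170). A contrast-stretched crop should give the yaw.

```bash
python3 - <<'E'
from h import *
im=cv2.imread('pics/w1.png'); c=np.load('cw1.npy',allow_pickle=True).item()
k=im[105:215,265:385].astype(float); k=np.clip((k/255)**.45*255,0,255).astype('uint8')
cv2.imwrite('pics/w1c.png',cv2.resize(k,None,fx=5,fy=5,interpolation=cv2.INTER_CUBIC))
g=im.max(2); yy,xx=np.indices(g.shape)
m=((g>105)&(np.hypot(xx-323,yy-181)<29)).astype('uint8')
cs,_=cv2.findContours(m,0,1);q=max(cs,key=cv2.contourArea);(u,v),r=cv2.minEnclosingCircle(q);print(u,v,r,onz(c,u,v,.142))
mf=((g<115)&(np.hypot(xx-322,yy-160)<45)).astype('uint8');cs,_=cv2.findContours(mf,0,1);q=max(cs,key=cv2.contourArea);print(cv2.minEnclosingCircle(q),onz(c,*cv2.minEnclosingCircle(q)[0],.014))
E
```

```text
323.24139404296875 184.7586212158203 27.94731330871582 [0.52266165 0.06639842 0.142     ]
((321.29486083984375, 160.7051239013672), 41.45343780517578) [0.527743   0.06923341 0.014     ]
```

View pics/w1c.png

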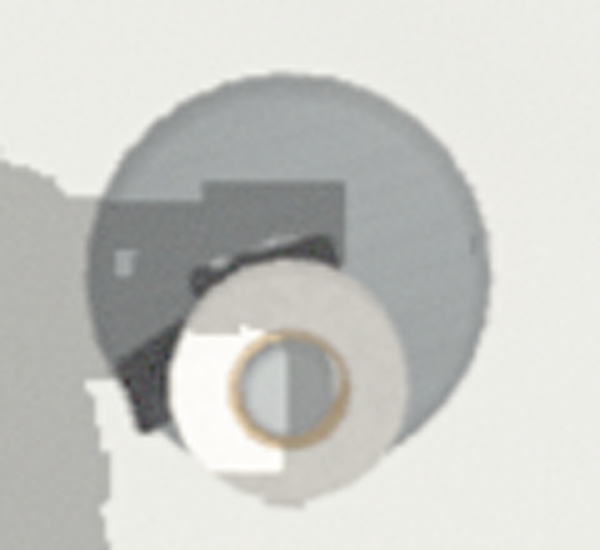

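```bash
python3 - <<'E'
from h import *
c=np.load('cw1.npy',allow_pickle=True).item()
print(onz(c,322.6,181.4,.142))
f=lambda x,y:(x/5+265-.4,y/5+105-.4)
a=onz(c,*f(118,360),.111);b=onz(c,*f(148,432),.111);print(a,b,a-b,(a+b)/2)
a=onz(c,*f(195,285),.071);b=onz(c,*f(330,238),.071);print(a,b)
E
```

```text
[0.52670603 0.06715235 0.142     ]
[0.52499162 0.11078637 0.111     ] [0.50598062 0.1037321  0.111     ] [0.019011   0.00705427 0.        ] [0.51548612 0.10725923 0.111     ]
[0.53681175 0.09353854 0.071     ] [0.54987914 0.05618917 0.071     ]
```

Request:
carry_out(
  increments=[-1,1,-23,0,0,0.066,0,0,-23,0,0,0.066,0,0,-23,0,0,0.066,0,0,-23,0,0,0.066,0,0,-23,0,0,0.066,0,0,-23,0,0,0,0,0,-23,0,0,0,0,0,-12,0,0,0,0,0,-11,0,0,0,0,0,0,0,0,0],
)

```text
clock: 3.45
position: [0.5274, 0.0691, 0.1264]
ee_rot: [3.099, 0.515, -0.001]
force: [-0.3, -0.5, 0.1]
width: 1.003
gripper_force: 0.0
```

Request:
carry_out(
  increments=[0,0,0,0,0,0,0,0,0,0,0,0,0,0,0,0,0,0,0,0,0,0,0,0,0,0,0,0,0,0,0,0,0,0,0,0],
  grip=1,
  newtons=10,
)

```text
clock: 4.2
position: [0.5278, 0.0695, 0.1269]
ee_rot: [3.099, 0.516, 0.0]
force: [-0.7, -0.4, 2.2]
width: 0.606
gripper_force: 10.0
```

Request:
carry_out(
  increments=[0,0,8,0,0,0,0,0,12,0,0,0,0,0,15,0,0,0,0,0,15,0,0,0,-9,-7,0,0,0,0,-18,-15,0,0,0,0,-27,-22,0,0,0,0,-27,-22,0,0,0,0,-18,-15,0,0,0,0,-9,-8,-4,0,0,0,0,0,-20,0,0,0,0,0,-30,0,0,0,0,0,-30,0,0,0,0,0,-30,0,0,0,0,0,-20,0,0,0,0,0,-12,0,0,0,0,0,0,0,0,0,0,0,0,0,0,0],
)

```text
clock: 6.45
position: [0.4202, -0.0194, 0.0313]
ee_rot: [3.099, 0.516, 0.001]
force: [-0.4, 0.1, -1.0]
width: 0.607
gripper_force: 10.0
```

```bash
python3 - <<'E'
from h import *
save("side","s2.png",(330,160,450,280),5); s=readout.observe(); print(s["position"],s["width"],s["force"],s["gripper_force"])
E
```

```text
[ 0.42026976 -0.01948019  0.03139227] 0.6023722199526917 [-0.13251422 -0.46106268 -0.8935586 ] 9.999939473345876
```

View pics/s2.png

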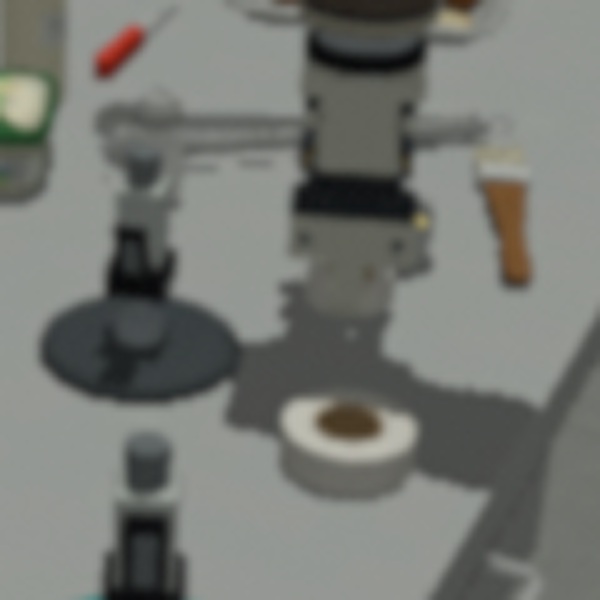

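The roll is off the stand, whose spindle at (140,165) is now bare. The roll itself is hidden behind the finger, but the opening still reads 56 mm, so it is held. Next I lower it.

Request:
carry_out(
  increments=[0,0,-12,0,0,0,0,0,-8,0,0,0,0,0,-4,0,0,0,0,0,-2,0,0,0,0,0,0,0,0,0],
)

```text
clock: 7.12
position: [0.4196, -0.0195, 0.0046]
ee_rot: [-3.099, -0.516, 0.0]
force: [-0.2, -0.1, 0.4]
width: 0.604
gripper_force: 10.0
```

Request:
carry_out(
  increments=[0,0,-1,0,0,0,0,0,0,0,0,0],
)

```text
clock: 7.38
position: [0.4199, -0.0195, 0.0039]
ee_rot: [3.099, 0.516, 0.001]
force: [0.6, 0.3, -0.3]
width: 0.607
gripper_force: 10.0
```

Request:
carry_out(
  increments=[0,0,-1,0,0,0,0,0,0,0,0,0],
)

```text
clock: 7.62
position: [0.42, -0.0195, 0.0033]
ee_rot: [3.099, 0.516, 0.001]
force: [-1.6, -0.3, 9.5]
width: 0.605
gripper_force: 10.0
```

Request:
carry_out(
  increments=[0,0,0,0,0,0,0,0,0,0,0,0,0,0,0,0,0,0,0,0,0,0,0,0],
  grip=0,
)

```text
clock: 8.12
position: [0.4196, -0.0195, 0.0027]
ee_rot: [3.099, 0.516, -0.0]
force: [0.3, 0.1, 0.2]
width: 0.977
gripper_force: 0.0
```

Request:
carry_out(
  increments=[0,0,10,0,0,0,0,0,20,0,0,0,0,0,40,0,0,0,0,0,40,0,0,0,0,0,40,0,0,0,0,0,40,0,0,0,0,0,40,0,0,0,20,16,30,0,0,0,20,16,20,0,0,0,0,0,0,0,0,0,0,0,0,0,0,0],
)

```text
clock: 9.5
position: [0.4587, 0.0121, 0.2824]
ee_rot: [3.099, 0.516, -0.002]
force: [-0.4, -0.2, 0.4]
width: 1.002
gripper_force: 0.0
```

```bash
python3 - <<'E'
from h import *
c=cal("wrist"); np.save('cw2',c,allow_pickle=True); im=vision.get_image("wrist")[:,:,::-1]; cv2.imwrite('pics/raw_w2.png',im)
s=readout.observe(); print(s["clock"],s["position"],s["ee_rot"])
p=proj(c,(.527,.068,.08)).astype(int);q=proj(c,(.42,-.02,.019)).astype(int);print(p,q)
x0,x1=max(0,min(p[0],q[0])-70),min(640,max(p[0],q[0])+60);y0,y1=max(0,min(p[1],q[1])-60),min(400,max(p[1],q[1])+50)
print(x0,y0,x1,y1); k=im[y0:y1,x0:x1]; k=((k/255.)**.45*255).astype('uint8'); f=min(800/k.shape[1],600/k.shape[0]);print(f)
cv2.imwrite('pics/w2.png',cv2.resize(k,None,fx=f,fy=f,interpolation=cv2.INTER_CUBIC))
E
```

```text
9.55 [0.45853291 0.01188128 0.28216244] [ 3.09887476e+00  5.15022532e-01 -2.60289353e-03]
[296 105] [334 194]
226 45 394 244
3.0150753768844223
```

View pics/w2.png

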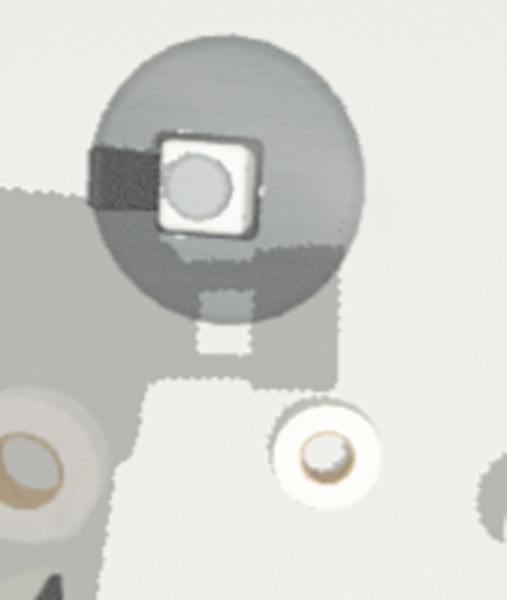

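The roll lies flat on the worktop at crop (327,455). The shoulder square at (160..250, 138..235) and the spindle at (197,186) are clear to see, and the lever is at (90..158, 148..210).

```bash
python3 - <<'E'
from h import *
c=np.load('cw2.npy',allow_pickle=True).item(); F=3.01508
f=lambda x,y:(x/F+226-.33,y/F+45-.33)
g=lambda x,y,z:onz(c,*f(x,y),z)
print('spindle',g(197,186,.145),'roll',g(327,455,.019),'foot',g(228,180,.014))
sq=[g(*p,.123) for p in((161,138),(252,142),(251,237),(158,233))]; print('square',np.mean(sq,0),[ (np.degrees(np.arctan2(*(b-a)[[1,0]])),np.linalg.norm(b-a)) for a,b in zip(sq,sq[1:]+sq[:1])])
a=g(90,148,.111);b=g(89,210,.111);d=a-b;print('lever',np.degrees(np.arctan2(d[1],d[0])),np.linalg.norm(d),(a+b)/2)
E
```

```text
spindle [0.5256701  0.06752927 0.145     ] roll [ 0.41853644 -0.02024     0.019     ] foot [0.52825583 0.067696   0.014     ]
square [0.52513097 0.06669791 0.123     ] [(np.float64(-73.34569629127485), np.float64(0.031070957367654178)), (np.float64(-162.50763978353461), np.float64(0.031431260123002215)), (np.float64(106.62171316463073), np.float64(0.03279846624667087)), (np.float64(14.342913234940596), np.float64(0.03143481719653478))]
lever 13.837079242312974 0.02120511804760461 [0.51405168 0.10807055 0.111     ]
```

Request:
carry_out(
  increments=[17,14,-10,0,0,-0.015,17,14,-20,0,0,-0.015,17,14,-20,0,0,-0.015,17,13.5,-20,0,0,0,0,0,-25,0,0,0,0,0,-25,0,0,0,0,0,-20,0,0,0,0,0,-15,0,0,0,0,0,0,0,0,0,0,0,0,0,0,0],
)

```text
clock: 10.8
position: [0.5279, 0.068, 0.1283]
ee_rot: [3.11, 0.446, 0.001]
force: [0.4, 0.0, 0.5]
width: 0.996
gripper_force: 0.0
```

Request:
carry_out(
  increments=[0,0,0,0,0,0,0,0,0,0,0,0,0,0,0,0,0,0,0,0,0,0,0,0,0,0,0,0,0,0,0,0,0,0,0,0,0,0,0,0,0,0,0,0,0,0,0,0,0,0,0,0,0,0],
  grip=1,
  newtons=40,
)

```text
clock: 11.92
position: [0.5275, 0.0687, 0.1277]
ee_rot: [-3.109, -0.447, 0.0]
force: [-1.7, 4.1, -0.6]
width: 0.225
gripper_force: 40.0
```

Request:
carry_out(
  increments=[0,0,5,0,0,0,0,0,8,0,0,0,0,0,8,0,0,0,0,0,8,0,0,0,0,0,8,0,0,0,0,0,7,0,0,0,0,0,6,0,0,0,0,0,0,0,0,0,0,0,0,0,0,0,0,0,0,0,0,0],
)

```text
clock: 13.18
position: [0.5274, 0.0686, 0.1777]
ee_rot: [-3.109, -0.447, 0.0]
force: [-0.6, 4.7, -3.4]
width: 0.23
gripper_force: 40.0
```

```bash
python3 - <<'E'
from h import *
s=readout.observe(); print(s["clock"],s["position"],s["width"],s["force"])
c=cal("side"); im=vision.get_image("side")[:,:,::-1]; cv2.imwrite('pics/raw_s3.png',im)
for z in(0,.014,.045,.095,.121,.173): print(z,proj(c,(.5268,.068,z)))
print(cal("side")["pose"][:3,3] if hasattr(c["pose"],'shape') else 0)
k=((im[180:250,320:400]/255.)**.5*255).astype('uint8'); cv2.imwrite('pics/s3.png',cv2.resize(k,None,fx=8,fy=8,interpolation=cv2.INTER_CUBIC))
E
```

```text
13.175 [0.52743289 0.06862038 0.17765577] 0.22960040188644143 [-0.5733109   4.67018517 -3.41513627]
0 [356.80911082 229.69353163]
0.014 [356.90342476 225.98365439]
0.045 [357.11598826 217.62864881]
0.095 [357.47007255 203.73025088]
0.121 [357.65992532 196.28806637]
0.173 [358.05203333 180.93919558]
[0.07623419 1.00814215 0.61106371]
```

View pics/s3.png

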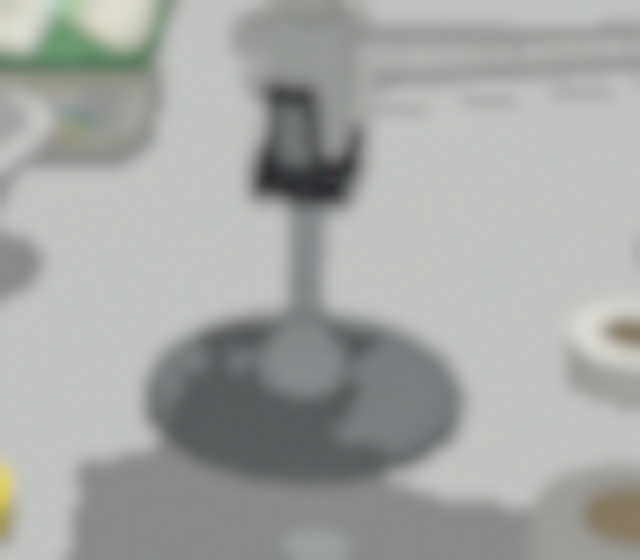

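```bash
python3 - <<'E'
from h import *
c=cal("side"); im=cv2.imread('pics/raw_s3.png').max(2).astype(int); a=cv2.imread('pics/side0.png').max(2).astype(int)
x=np.array([np.cos(.285),np.sin(.285),0]);y=np.array([-np.sin(.285),np.cos(.285),0])
for z in(.045,.091,.095,.099): print(z,[proj(c,np.array([.5268,.068,z])+x*i+y*.018).round(1).tolist() for i in(-.02,0,.02)])
print(im[192:212,352:364].mean(1).round(), im[195:222,359])
print(im[195:222,355:360]); print('before',a[208:226,355:360])
E
```

```text
0.045 [[362.4, 220.9], [356.1, 220.3], [349.9, 219.6]]
0.091 [[362.8, 208.0], [356.4, 207.4], [350.1, 206.7]]
0.095 [[362.8, 206.9], [356.5, 206.2], [350.2, 205.6]]
0.099 [[362.9, 205.7], [356.5, 205.1], [350.2, 204.5]]
[ 55.  62.  66.  66.  64.  60.  53.  41.  26.  17.  16.  18.  35.  67.
  98. 115. 120. 121. 121. 121.] [45 43 42 40 30 20 13 11 11 16 38 65 79 83 83 83 83 84 85 86 86 85 83 75
 64 66 71]
[[ 50  53  47  39  45]
 [ 50  53  49  39  43]
 [ 50  54  49  40  42]
 [ 47  53  52  41  40]
 [ 41  48  48  39  30]
 [ 27  33  34  28  20]
 [ 17  18  20  16  13]
 [ 11  11  12  13  11]
 [ 15  12  12  12  11]
 [ 39  27  19  19  16]
 [ 79  56  42  38  38]
 [112  83  65  63  65]
 [126  97  77  74  79]
 [129  99  79  76  83]
 [129 100  79  75  83]
 [129 100  79  76  83]
 [130 100  78  76  83]
 [129  99  78  76  84]
 [128  98  79  76  85]
 [127  96  76  75  86]
 [126  94  76  74  86]
 [125  93  76  75  85]
 [119  90  75  74  83]
 [ 99  77  70  70  75]
 [ 75  67  65  65  64]
 [ 64  66  67  68  66]
 [ 67  71  72  73  71]]
before [[38 37 32 36 60]
 [46 47 39 38 59]
 [49 51 43 37 56]
 [48 51 44 37 51]
 [49 51 45 37 44]
 [45 46 43 32 35]
 [33 35 32 25 24]
 [18 20 20 19 16]
 [13 13 12 13 12]
 [12 11 10 11 11]
 [22 17 18 17 15]
 [38 36 36 35 32]
 [56 57 59 57 55]
 [66 69 69 69 66]
 [69 70 72 72 71]
 [71 72 72 72 72]
 [74 73 73 74 73]
 [74 74 75 75 75]]
```

The rim's edge in the side view moved about 14 px, matching a 50 mm lift. Now I release, shift towards the lever and go down.

Request:
carry_out(
  increments=[0,0,0,0,0,0,0,0,0,0,0,0,0,0,0,0,0,0,0,0,0,0,0,0,0,0,0,0,0,0,0,0,0,0,0,0,0,0,0,0,0,0],
  grip=0,
)

```text
clock: 14.1
position: [0.5277, 0.0679, 0.1778]
ee_rot: [3.11, 0.446, 0.0]
force: [-0.1, -0.3, 0.5]
width: 0.938
gripper_force: 0.0
```

Request:
carry_out(
  increments=[-1.4,4.8,0,0,0,0,-1.4,4.8,0,0,0,0,0,0,-10,0,0,0,0,0,-10,0,0,0,0,0,-10,0,0,0,0,0,-8,0,0,0,0,0,0,0,0,0,0,0,0,0,0,0],
)

```text
clock: 15.1
position: [0.5251, 0.0776, 0.1399]
ee_rot: [-3.11, -0.446, -0.0]
force: [-0.9, -0.4, 0.1]
width: 0.999
gripper_force: 0.0
```

```bash
python3 - <<'E'
from h import *
s=readout.observe(); print(s["clock"],s["position"],s["width"],s["force"])
im=vision.get_image("side")[:,:,::-1]; cv2.imwrite('pics/raw_s4.png',im)
print(im.max(2)[195:215,355:360])
k=((im[160:230,320:400]/255.)**.5*255).astype('uint8'); cv2.imwrite('pics/s4.png',cv2.resize(k,None,fx=8,fy=8,interpolation=cv2.INTER_CUBIC))
E
```

```text
15.1 [0.52508106 0.07763021 0.13991243] 0.9987870243113439 [-0.88948147 -0.35908089  0.10753493]
[[ 99  98  94  76  61]
 [ 98  98  93  76  59]
 [ 96  95  90  75  56]
 [ 86  88  85  70  51]
 [ 67  71  71  59  41]
 [ 40  45  47  39  25]
 [ 18  21  22  21  15]
 [ 12  12  13  13  12]
 [ 16  12  12  13  11]
 [ 40  27  19  16  16]
 [ 79  57  42  39  39]
 [113  85  66  63  65]
 [127  97  77  74  79]
 [130 100  80  77  84]
 [130  99  79  77  84]
 [130 100  79  77  84]
 [130  99  79  76  85]
 [130 100  79  76  86]
 [128  99  79  76  87]
 [128  96  77  76  86]]
```

View pics/s4.png

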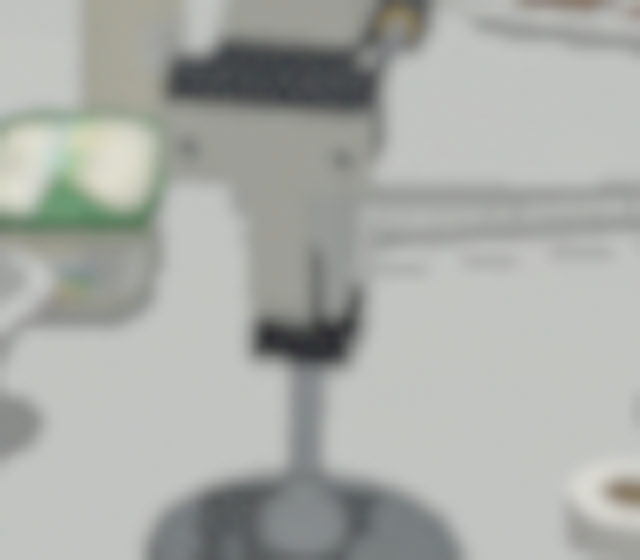

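The leg stayed put, and the near finger now stands outside the open lever. I close partway, shift to the centre, then squeeze.

Request:
carry_out(
  increments=[0,0,0,0,0,0,0,0,0,0,0,0,0,0,0,0,0,0,0.8,-2.9,0,0,0,0,0.8,-2.9,0,0,0,0,0,0,0,0,0,0],
  grip=0.32,
  newtons=25,
)

```text
clock: 15.9
position: [0.5267, 0.0714, 0.1398]
ee_rot: [3.11, 0.445, 0.0]
force: [-0.1, 2.2, 0.4]
width: 0.677
gripper_force: 1.0
```

Request:
carry_out(
  increments=[0,0,0,0,0,0,0,0,0,0,0,0,0,0,0,0,0,0,0,0,0,0,0,0,0,0,0,0,0,0,0,0,0,0,0,0,0,0,0,0,0,0,0,0,0,0,0,0],
  grip=1,
  newtons=30,
)

```text
clock: 16.9
position: [0.5264, 0.0716, 0.1395]
ee_rot: [3.11, 0.445, -0.0]
force: [1.1, 1.7, -4.2]
width: 0.395
gripper_force: 30.0
```

```bash
python3 - <<'E'
from h import *
s=readout.observe(); print(s["clock"],s["position"],s["width"],s["force"])
im=vision.get_image("side")[:,:,::-1]; print(im.max(2)[200:210,355:360])
k=((im[160:250,320:430]/255.)**.5*255).astype('uint8'); cv2.imwrite('pics/s5.png',cv2.resize(k,None,fx=6,fy=6,interpolation=cv2.INTER_CUBIC))
E
```

```text
16.9 [0.52644138 0.07163038 0.13951633] 0.39544274516577965 [ 1.08871565  1.67233755 -4.22199776]
[[ 13  13  13  14  16]
 [ 13  11  14  13  12]
 [ 10  12  13  13  12]
 [ 13  14  13  11  11]
 [ 36  24  20  17  17]
 [ 75  55  40  37  37]
 [110  84  65  61  64]
 [126  97  76  73  79]
 [130 100  79  77  84]
 [130 100  80  77  84]]
```

View pics/s5.png

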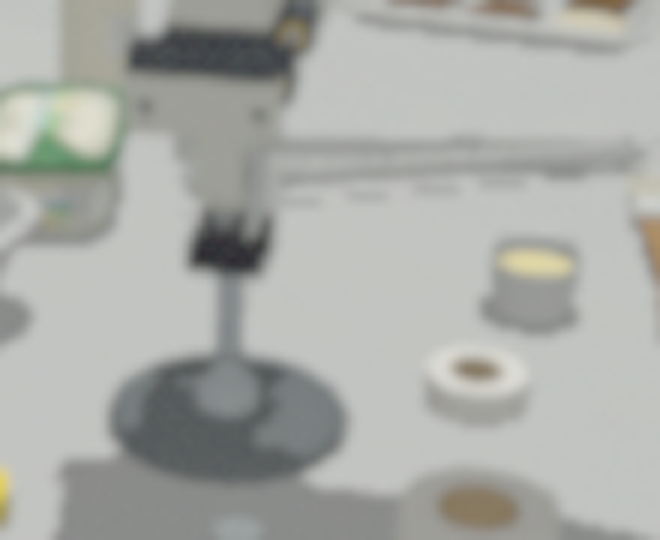

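The rim edge has not moved (row 205), the lever is shut (opening about 36–37 mm at 30 N), and the roll lies flat at (475,385). I'm handing in.

```bash
python3 -c "
from cell import arm; print(arm.sign_off())"
```

```text
the job is handed in; nothing more can be done
None
```

The job is handed in: the roll lies flat on the worktop about 140 mm from the pole, the leg's rim is at the upper ring (about 50 mm up, by arm reading and camera), and the gripper holds the shut lever and the leg's back at 30 N; the hand-in returned no verdict.

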